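# Rock the ball feeder's gate over to its loaded chute

### The job

Push the orange dish along the bench, without lifting it, until it sits home against the two rubber pins under the mouth of the chute where the white balls wait. Then press down the raised end of the orange seesaw gate so that it rocks right over and all three balls roll down into the dish. Do not touch the balls, and leave the white dish and the other things where they are.

Things in the scene. Friction and masses are not known exactly. Their poses are not given: they have to be found in the camera images.
- feeder: Fixed feeder: white base, two parallel blue-floored chutes with clear walls, falling 8 degrees. Origin on the table below the gate's pivot. x points UP the chutes (balls run to -x); +y towards the loaded chute (robot side). Chute centre lines at y = +60 mm (loaded) and -60 mm (empty), 30 mm wide, from x = -70 (open mouths) to +100 mm, wall tops 71 to 94 mm high. Pivot yoke 121 mm high.
- nest (a point): Point on the table, at feeder (-97, +60, 0) mm, axes as the feeder: where the orange dish's centre lies when pushed home, towards feeder +x, against two fixed black rubber pins (10 mm thick, 34 mm tall, at feeder x = -61 mm, 36 mm either side of the chute's centre line), which stop and centre it. There the chute mouth overhangs its rim by 19 mm, 10 mm above it.
- chute_mouth (a point): Middle of the floor edge at the open mouth of the loaded chute, 48 mm above the table; chute floor 4 mm thick.
- gate (a joint): Orange seesaw gate on a pivot along feeder x, 115 mm above the table. -0.22 rad (start): loaded chute shut by its blade, the end over the empty chute up. +0.22: rocked fully over, loaded chute open. A brass weight over the pivot (38 mm wide, top 48 mm above it) makes it fall, and stay, to the side it leans to. Under 2 N on the raised pad rocks it.
- pad_empty (a point): Top centre of the round black press pad (30 mm diameter) on the gate's raised end, beyond the empty chute, far from the robot; moves with the gate. 95 mm from the pivot, 20 mm above the beam's centre line. Top 155 mm above the table when up, 114 mm when fully down; shifts 9 mm along feeder y on the way. Nothing lies under it within its travel.
- orange_dish: Orange round open dish, 92 mm outside diameter, 34 mm tall, wall 4 mm, floor 5 mm, 110 to 220 g, loose, empty. Origin: centre of its underside. To be pushed along the table, not lifted.
- white_dish: White round dish, same shape as the orange one, loose, empty, origin at the centre of its underside. The two dishes stand side by side, about 150 mm apart, to the robot's right of the feeder; which is nearer varies. Leave alone.
- vial: Clear vial with red cap standing upright, 28 mm diameter, 60 mm tall, origin centre of underside. Leave alone.
- jar: Amber jar with white cap, 52 mm diameter, 55 mm tall, origin centre of underside. Leave alone.
- jaw_model: Plaster jaw model with white teeth, 55 x 62 x 34 mm, origin centre of underside. Leave alone.
- probe: Steel dental probe lying flat, about 130 mm long, 8 mm thick, blue grip band, origin under the middle of its handle, x along it. Leave alone.
- spatula: Pink-handled mixing spatula lying flat, 165 mm long, 8 mm high, x along it, origin at its underside 75 mm from the handle's end. Leave alone.
- shield: Orange round eye-shield disc (90 mm) upright on a black foot 60 x 90 mm, 101 mm tall, origin centre of underside. Leave alone.
- ball1: White ceramic ball, 18 mm diameter, 18 g, origin at its centre. Number 1 in the queue behind the gate's blade in the loaded chute. Not to be touched: it rolls by itself once the gate opens.
- ball2: White ceramic ball, 18 mm diameter, 18 g, origin at its centre. Number 2 in the queue behind the gate's blade in the loaded chute. Not to be touched: it rolls by itself once the gate opens.
- ball3: White ceramic ball, 18 mm diameter, 18 g, origin at its centre. Number 3 in the queue behind the gate's blade in the loaded chute. Not to be touched: it rolls by itself once the gate opens.
Not all that is in view belongs to the job. Of the things that look like the orange_dish, the middle-sized one is meant.

How it is judged:
By the outcome, as a careful person would: the job done as asked, in the order asked, and still so for the second after the job is handed in, with the robot touching nothing.
It also fails if it takes over 58 s, if anything falls off the work surface, if the arm or the gripper's body presses on something with over 40 N, if the wrist force passes 120 N, or if a joint passes its speed limit or range.

### The arm

A 7-joint arm with a two-finger parallel gripper is mounted at the origin on the work surface. World frame = base frame: x ahead of the robot, y to its left, z up, the work surface at z = 0. Lengths are in m, angles in rad, forces in N, time in s.
With the tool pointing down it reaches from about 0.4 to 0.75 m from the base axis. Payload 19.5 kg.
Tool frame: the origin (TCP) lies on the centre line of the jaws, within the pads' length; the fingertips stand 14 mm ahead of it and the grasp point (between the pads) lies 5 mm behind it; x points along the fingers, y is the direction in which the jaws open and shut, and the axes are right-handed (so a half turn about x gives the same grasp; the last joint's range is limited). The gripper opens to 85 mm and grips with 20 to 120 N. Pads are 22 mm wide; open, the fingers measure 114 mm over their backs; the gripper's body (76 mm by 85 mm) begins 54 mm behind the grasp point. The pads swing forward as they close: fully open they stand 13 mm farther back than shut.
Start: joints at [-1.186, 0.707, -0.028, 1.485, 0.022, 0.951, -0.075], TCP at [0.238, 0.523, 0.245] pointing down, gripper open.
Joint ranges: [-2.71, 2.71], [-0.32, 2.16], [-1.57, 1.52], [0, 2.45], [-1.46, 4.6], [0, 2.02], [-2.83, 2.83]. Speed limits (rad/s): [1.89, 1.89, 2.57, 2.57, 3.01, 3.01, 3.01].

### API

Orientations are given as a rotation vector (axis times angle).
In Python, from cell import ctrl gives the robot as it stands.
- The arm moves only by the tool jog_arm, never from a script. Its argument "moves" is a list of rows, each a list of 3 entries, a list of its own where there are three numbers: the shift along the tool's x, y, z normalised to -1 to 1, where 1 is 0.25 m, then the turn about the tool's x normalised to -1 to 1, where 1 is 180 degrees, then the opening, from 0 (shut) to 1 (fully open). A call has exactly 10 rows; each row shifts and turns the commanded pose from where the row before left it, along the tool's axes as they then stand; what a row does not reach is not made up. A row lasts 1/10 s, in which the tool goes at most 50 mm and 8.59 degrees, less where a joint would pass 70% of its speed; a pose out of reach is approached as far as the arm can. A call with a number of a shift or a turn outside -1 to 1 is refused whole. A call with a gripper value outside its range is refused whole. The fingers move at their own pace and stop on an object; the grip force is fixed at half the most. Time passes only in rows, so rows that do not move let the fingers close, or fill a call up. It gives the time, the measured TCP pose, the force and the opening at its end, in the units of the state.
- ctrl.observe(): the state, without advancing time (a new reading comes with each control period).
- ctrl.grab_frame(name): name is "scene" or "side" or "wrist"; returns the picture (480x640x3 uint8, red, green, blue); there is no depth.
- ctrl.get_calibration(name): a dict with "K" (3x3 intrinsics, pixels), "position" and "orientation" of the camera in the world; the wrist camera has in their place "T_tool_cam" (4x4, takes a point from camera to tool coordinates, whose origin is the TCP and whose axes are the tool frame's). Camera axes: x right, y down, z forward; pixel columns grow to the right and rows downward; lengths in m; the calibration is good to about 2 mm. A picture is of the moment at which its call begins: read the wrist's pose just before it. get_calibration takes no time and is no camera call.
- ctrl.sign_off(): hands the job in, once; it reports no verdict.
Trained networks look in the newest picture that a camera, given by its name, has taken for a name from the list of things; names that differ only in an ending like _2 or _b are one class to them, and where a whole thing is asked for, a point or a joint stands for the part that bears it (a point fixed in the world has none). Each returns a list of dicts, best first, with "conf" (0 to 1); they miss things now and then, are a little off and sometimes report something else, mostly with a low value. They report only what shows in the picture. A call takes as long as a camera call. They do not tell look-alikes from the thing itself.
- ctrl.find_in(label, camera): "xy" ([column, row] in pixels, amid what is visible of it).
- ctrl.cut_out(label, camera): "region" (480x640 bool, what is visible of it) and "xy" ([column, row] in pixels, amid what is visible of it).
The state is a dict: "time_s": time; "joint_pos": joint angles; "joint_velocities": joint speeds; "effort": joint torques, N m; "tcp_pos": TCP position; "orientation": TCP orientation; "wrist_force": force on the tool from outside, world axes, zero at the start; "wrist_torque": the same for the moment, N m; "width": finger opening in m.
Only numpy, scipy, OpenCV 4.12 (cv2) and the standard library are available. Lean on these libraries where they do the work, as an engineer would, in place of code of your own. Each camera call takes 0.05 s, during which the arm holds its last target.

## Working session

There is one attempt and no reset: what is moved stays moved. The work goes in short steps, Python scripts to look and compute and a tool call to move; the robot and the scene stay as the last step left them, time stands still between calls to the robot, and variables do not carry over. Pictures are saved under pics/ and viewed, and the job is handed in when it is done.

Besides the shell and the picture viewer there is one more tool, called after "Emit:" as name([rows], argument=value, ...), one row to a line, values as JSON. jog_arm: Moves the arm, as the interface text tells. Scaled input: -1 to 1 covers 0.25 m each way for a shift and 180 degrees each way for a turn. Its arguments: {"type":"object","properties":{"moves":{"type":"array"}},"required":["moves"]}

```bash
mkdir -p pics; ls; python3 - <<'E'
from cell import ctrl
import cv2,numpy as np
s=ctrl.observe()
for k,v in s.items(): print(k,np.round(v,3))
for n in("scene","side","wrist"):
    cv2.imwrite(f"pics/{n}0.png",ctrl.grab_frame(n)[:,:,::-1]); print(n,ctrl.get_calibration(n))
E
```

```text
pics
time_s 0.0
joint_pos [-1.186  0.707 -0.028  1.485  0.022  0.951 -0.076]
joint_velocities [-0.     0.001 -0.001 -0.001  0.001 -0.001 -0.   ]
effort [ 0.0000e+00 -8.8323e+01  1.2350e+00 -2.3618e+01  1.7000e-02  6.0000e-03
 -0.0000e+00]
tcp_pos [0.238 0.523 0.245]
orientation [ 0.334  1.545 -0.336]
wrist_force [-0.079 -0.119  0.708]
wrist_torque [-0.004 -0.014 -0.025]
width 0.086
scene {'K': array([[496.38032742,   0.        , 319.53805902],
       [  0.        , 496.38032742, 244.62659436],
       [  0.        ,   0.        ,   1.        ]]), 'position': array([ 1.34206764, -0.21957633,  0.79264587]), 'orientation': array([-1.89355052, -1.36261196,  0.64768915])}
side {'K': array([[520.65483794,   0.        , 320.95387637],
       [  0.        , 520.65483794, 242.7491914 ],
       [  0.        ,   0.        ,   1.        ]]), 'position': array([-0.21012801, -0.7402457 ,  0.7102966 ]), 'orientation': array([-1.97380427,  0.7767041 , -0.45062733])}
wrist {'K': array([[394.40017498,   0.        , 315.96572519],
       [  0.        , 394.40017498, 237.31330507],
       [  0.        ,   0.        ,   1.        ]]), 'T_tool_cam': array([[ 6.77922745e-04, -2.72797307e-01,  9.62071291e-01,
        -1.28398063e-01],
       [ 9.99998481e-01,  1.72977543e-03, -2.14166703e-04,
        -1.28135808e-03],
       [-1.60574318e-03,  9.62069975e-01,  2.72798065e-01,
        -6.94560590e-02],
       [ 0.00000000e+00,  0.00000000e+00,  0.00000000e+00,
         1.00000000e+00]])}
```

View pics/scene0.png

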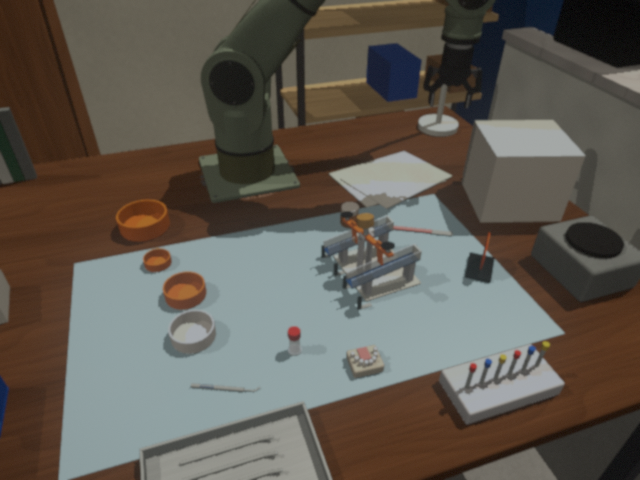

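View pics/side0.png

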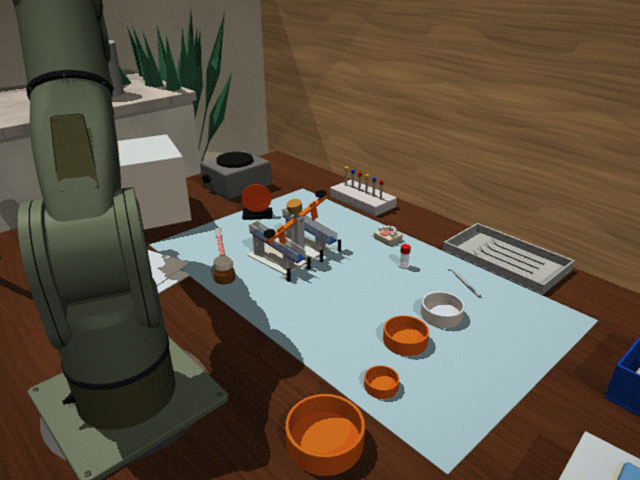

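View pics/wrist0.png

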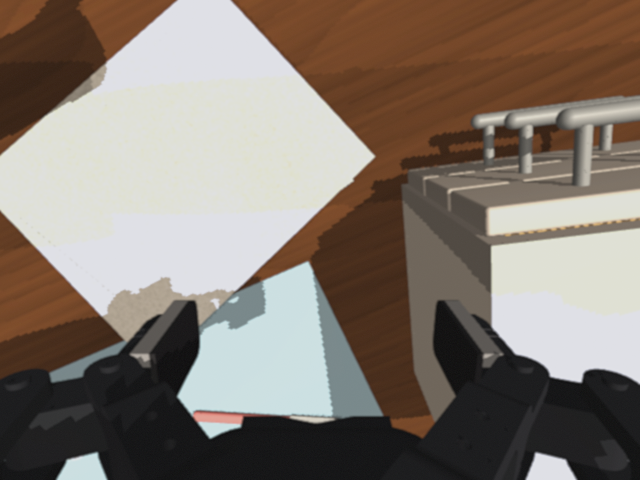

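The things that could pass for the orange dish are a large bowl at scene (143,220), a tiny one at (157,260) and a middle-sized one at (185,290) beside the white dish (192,332). The shield disc is orange too. I choose the middle-sized one at scene (185,290), which is side (406,335).

```bash
cat > h.py <<'E'
import numpy as np,cv2
from scipy.spatial.transform import Rotation as R
def cam(ctrl,n):
    c=ctrl.get_calibration(n); return c['K'],R.from_rotvec(c['orientation']).as_matrix(),np.array(c['position'])
def proj(C,P):
    K,Rm,p=C; q=(np.atleast_2d(P)-p)@Rm; q=q@K.T; return q[:,:2]/q[:,2:]
def onz(C,uv,z):
    K,Rm,p=C; d=Rm@np.linalg.solve(K,np.array([*uv,1.])); return p+d*(z-p[2])/d[2]
def tri(cs,uvs):
    A=np.zeros((3,3));b=np.zeros(3)
    for (K,Rm,p),uv in zip(cs,uvs):
        d=Rm@np.linalg.solve(K,np.array([*uv,1.]));d/=np.linalg.norm(d);M=np.eye(3)-np.outer(d,d);A+=M;b+=M@p
    return np.linalg.solve(A,b)
E
python3 - <<'E'
from cell import ctrl
from h import *
for n in("scene","side"):
    im=ctrl.grab_frame(n)[:,:,::-1]; C=cam(ctrl,n)
    for l in("orange_dish","white_dish","vial","jar","jaw_model","probe","spatula","shield","ball1","pad_empty","chute_mouth","gate","feeder"):
        try: r=ctrl.cut_out(l,n)
        except Exception as e: print(l,e);continue
        print(n,l,[(np.round(d['xy'],1).tolist(),round(d['conf'],2),int(d['region'].sum()),np.round(onz(C,d['xy'],.0)[:2],3).tolist()) for d in r[:4]])
    x0,y0,w,h=(300,190,140,130) if n=="scene" else (220,170,150,120)
    cv2.imwrite(f"pics/{n}_z.png",cv2.resize(im[y0:y0+h,x0:x0+w],None,fx=5,fy=4.5 if 0 else 5,interpolation=cv2.INTER_CUBIC)[:600])
    x0,y0=(105,190) if n=="scene" else (280,270)
    cv2.imwrite(f"pics/{n}_d.png",cv2.resize(im[y0:y0+200,x0:x0+200],None,fx=3,fy=3))
print(ctrl.observe()['time_s'])
E
```

```text
scene orange_dish [([181.1, 289.2], 0.9, 1318, [0.463, -0.253]), ([155.1, 261.0], 0.7, 544, [0.342, -0.302]), ([141.6, 220.2], 0.6, 1703, [0.157, -0.324])]
scene white_dish [([190.9, 333.6], 0.71, 1676, [0.604, -0.249])]
scene vial [([293.8, 341.4], 0.82, 368, [0.692, -0.052])]
scene jar [([351.4, 209.0], 0.52, 243, [0.285, 0.236])]
scene jaw_model [([361.9, 358.5], 0.63, 921, [0.776, 0.064])]
scene probe [([217.0, 383.6], 0.75, 270, [0.744, -0.218]), ([366.6, 232.0], 0.67, 918, [0.397, 0.235])]
scene spatula [([418.9, 228.0], 0.5, 277, [0.424, 0.374])]
scene shield [([481.5, 265.5], 0.87, 834, [0.608, 0.447])]
scene ball1 [([362.2, 360.5], 0.34, 921, [0.781, 0.063])]
scene pad_empty [([370.5, 226.7], 0.6, 758, [0.378, 0.254])]
scene chute_mouth []
scene gate [([367.0, 229.6], 0.91, 832, [0.387, 0.24])]
scene feeder [([368.9, 255.8], 0.93, 5334, [0.489, 0.202])]
side orange_dish [([381.0, 378.9], 0.9, 931, [0.368, -0.285]), ([324.9, 434.6], 0.76, 5414, [0.202, -0.307]), ([406.5, 336.2], 0.65, 1511, [0.5, -0.239]), ([222.9, 269.0], 0.46, 550, [0.366, 0.243])]
side white_dish [([442.2, 308.6], 0.82, 1271, [0.634, -0.234]), ([253.7, 203.0], 0.4, 929, [0.656, 0.505])]
side vial [([402.3, 253.2], 0.57, 247, [0.759, -0.017]), ([296.2, 211.7], 0.28, 980, [0.714, 0.365])]
side jar [([224.8, 271.0], 0.56, 537, [0.364, 0.232]), ([291.2, 239.9], 0.32, 4325, [0.589, 0.24])]
side jaw_model [([389.4, 235.0], 0.98, 407, [0.81, 0.073])]
side probe [([472.0, 288.5], 0.62, 117, [0.752, -0.235])]
side spatula [([388.2, 236.5], 0.62, 458, [0.801, 0.069])]
side shield [([255.6, 203.8], 0.56, 900, [0.657, 0.496])]
side ball1 []
side pad_empty [([294.5, 213.4], 0.86, 952, [0.703, 0.36])]
side chute_mouth [([292.1, 237.6], 0.66, 4117, [0.599, 0.249])]
side gate [([295.5, 212.2], 0.98, 845, [0.71, 0.364])]
side feeder [([291.9, 242.4], 0.83, 4106, [0.581, 0.228])]
1.55
```

View pics/scene_z.png

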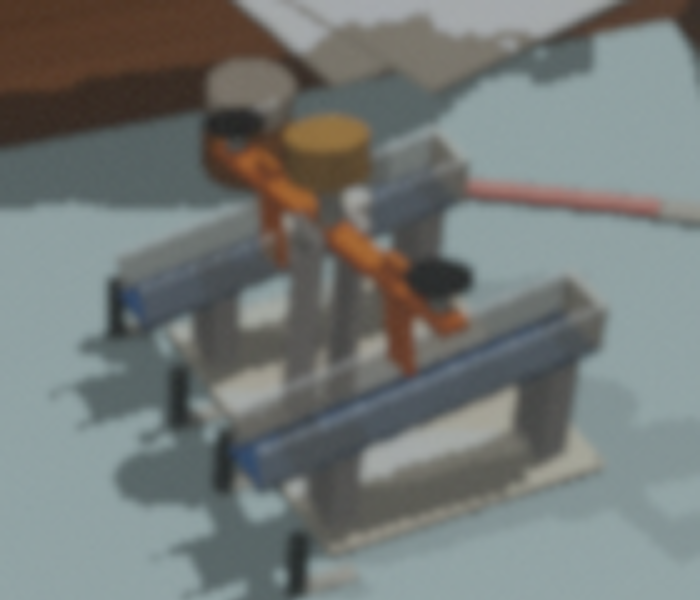

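View pics/side_z.png

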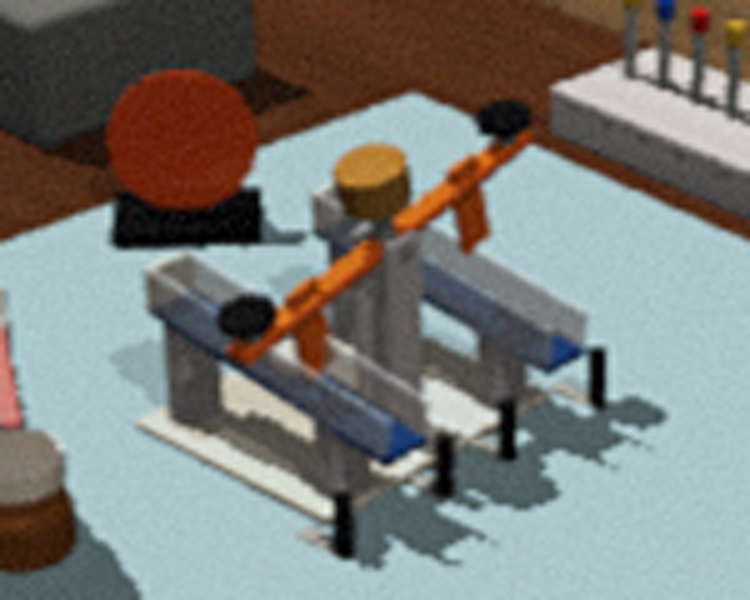

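View pics/scene_d.png

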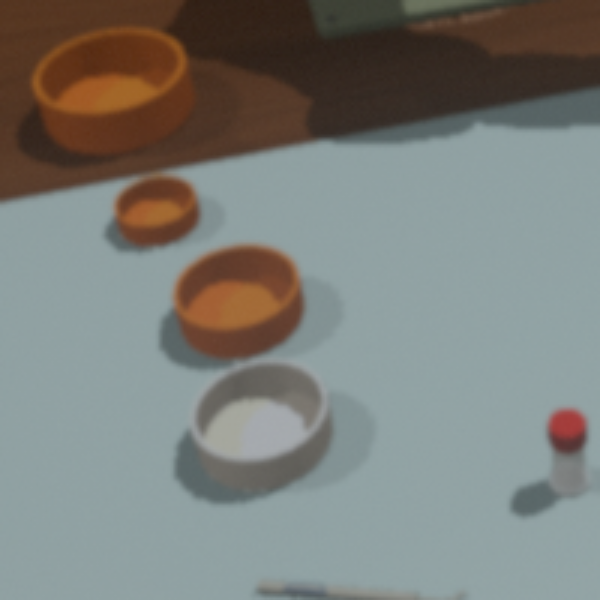

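View pics/side_d.png

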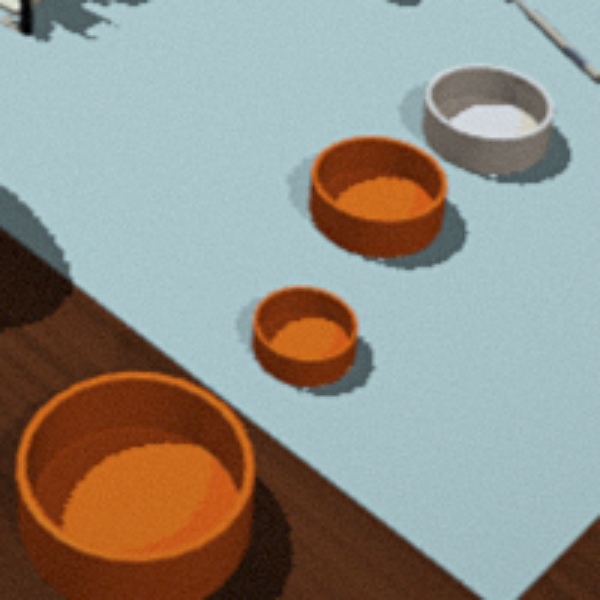

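```bash
cat > fit.py <<'E'
from cell import ctrl
from h import *
from scipy.optimize import least_squares,minimize
Cs={n:cam(ctrl,n) for n in("scene","side")}
F=np.array([[-61,96,34],[-61,24,34],[-61,-24,34],[-61,-96,34],[0,-88.3,153],[0,97,112]])/1000
px={'scene':np.array([(323.4,246),(335.6,263.6),(345,276.6),(359.8,297.2),(388.2,245.2),(347.2,214.6)]),
'side':np.array([(288.6,269),(309.2,257.4),(321.6,250.4),(339.4,240),(320.4,193.2),(269.4,232.6)])}
def W(p,F): 
    c,s=np.cos(p[2]),np.sin(p[2]); return np.c_[p[0]+c*F[:,0]-s*F[:,1],p[1]+s*F[:,0]+c*F[:,1],F[:,2]]
for sel in (["scene"],["side"],["scene","side"]):
    f=lambda p:np.concatenate([(proj(Cs[n],W(p,F))-px[n]).ravel() for n in sel])
    best=min((least_squares(f,[.5,.2,a]) for a in np.arange(-3,3,.7)),key=lambda r:r.cost)
    print(sel,np.round(best.x,4),np.round(best.fun.reshape(-1,2),1).tolist())
p=best.x;print("nest",W(p,np.array([[-.097,.06,0]])),"pad",W(p,np.array([[0,-.0883,.155],[0,-.097,.114]])),"ux",np.cos(p[2]),np.sin(p[2]))
def dish(C,x,y,r=.046,h=.034):
    a=np.linspace(0,6.283,60); c=np.c_[x+r*np.cos(a),y+r*np.sin(a)]
    return cv2.convexHull(proj(C,np.vstack([np.c_[c,0*a],np.c_[c,0*a+h]])).astype(np.float32))
def iou(C,m,x,y):
    k=np.zeros((480*4,640*4),np.uint8);cv2.fillConvexPoly(k,np.round(dish(C,x,y)*4+1.5).astype(int),1)
    k=cv2.resize(k*255,(640,480),interpolation=cv2.INTER_AREA)/255.;return np.minimum(k,m).sum()/np.maximum(k,m).sum()
def mask(im,xy,white=False):
    hsv=cv2.cvtColor(im,cv2.COLOR_RGB2HSV)
    m=((hsv[...,1]>150)&((hsv[...,0]<20))&(hsv[...,2]>60)).astype(np.uint8)
    _,l=cv2.connectedComponents(m);i=l[int(xy[1]),int(xy[0])];assert i;return (l==i).astype(float)
if __name__=="__main__":
  for n,xy in(("scene",(185,295)),("side",(406,345))):
    im=ctrl.grab_frame(n)
    m=mask(im,xy); g=onz(Cs[n],xy,.01)[:2]
    r=minimize(lambda q:-iou(Cs[n],m,*q),g,method="Nelder-Mead",options=dict(initial_simplex=[g,g+[.015,0],g+[0,.015]]));print(n,r.x,r.fun,m.sum())
    
  for l in("white_dish","vial","jar"):
    pass
E
python3 fit.py
```

```text
['scene'] [0.5465 0.1627 1.6613] [[0.0, 0.1], [0.5, 0.3], [0.2, 0.1], [0.1, 0.2], [-0.5, 0.1], [-0.2, -0.8]]
['side'] [0.5434 0.1577 1.6679] [[0.1, 0.1], [-0.3, 0.0], [0.1, -0.3], [0.2, -0.2], [0.0, 0.1], [-0.1, 0.2]]
['scene', 'side'] [0.5463 0.1616 1.6644] [[-0.5, 0.2], [0.0, 0.4], [-0.3, 0.1], [-0.3, 0.2], [-0.9, 0.1], [-0.8, -0.7], [-0.2, -1.0], [-0.5, -0.9], [-0.2, -1.2], [0.0, -1.0], [-0.1, -0.7], [-0.3, -0.8]]
nest [[0.49558794 0.05941832 0.        ]] pad [[0.63417218 0.16985517 0.155     ]
 [0.6428341  0.17066835 0.114     ]] ux -0.09346933572739671 0.9956221588929604
scene [ 0.45721691 -0.24635723] -0.3749563813066863 510.0
side [ 0.48697729 -0.24517191] -0.9097979805301651 1477.0
```

```bash
python3 - <<'E'
from fit import *
for n in("scene","side"):
    im=ctrl.grab_frame(n)
    for l,xy0 in(("orange_dish",(185,295)),("white_dish",(191,333)),) if n=="scene" else (("orange_dish",(406,340)),("white_dish",(442,309))):
        for d in ctrl.cut_out(l,n):
            if np.hypot(*(np.array(d['xy'])-xy0))<15:
                m=d['region'].astype(float);g=onz(Cs[n],xy0,.01)[:2]
                r=minimize(lambda q:-iou(Cs[n],m,*q),g,method="Nelder-Mead",options=dict(initial_simplex=[g,g+[.015,0],g+[0,.015]]));print(n,l,np.round(r.x,4),r.fun,m.sum())
    if n=="scene":
        hsv=cv2.cvtColor(im,cv2.COLOR_RGB2HSV); print(hsv[275:310:4,185])
        h=((hsv[...,0]<20)&(hsv[...,1]>110)&(hsv[...,2]>40)).astype(np.uint8);_,l=cv2.connectedComponents(h);m=(l==l[295,185]).astype(float);g=np.array([.487,-.245])
        r=minimize(lambda q:-iou(Cs[n],m,*q),g,method="Nelder-Mead",options=dict(initial_simplex=[g,g+[.015,0],g+[0,.015]]));print("hsv",r.x,r.fun,m.sum())
s=ctrl.observe();print(R.from_rotvec(s['orientation']).as_matrix().round(3),s['tcp_pos'],s['time_s'])
E
```

```text
['scene'] [0.5465 0.1627 1.6613] [[0.0, 0.1], [0.5, 0.3], [0.2, 0.1], [0.1, 0.2], [-0.5, 0.1], [-0.2, -0.8]]
['side'] [0.5434 0.1577 1.6679] [[0.1, 0.1], [-0.3, 0.0], [0.1, -0.3], [0.2, -0.2], [0.0, 0.1], [-0.1, 0.2]]
['scene', 'side'] [0.5463 0.1616 1.6644] [[-0.5, 0.2], [0.0, 0.4], [-0.3, 0.1], [-0.3, 0.2], [-0.9, 0.1], [-0.8, -0.7], [-0.2, -1.0], [-0.5, -0.9], [-0.2, -1.2], [0.0, -1.0], [-0.1, -0.7], [-0.3, -0.8]]
nest [[0.49558794 0.05941832 0.        ]] pad [[0.63417218 0.16985517 0.155     ]
 [0.6428341  0.17066835 0.114     ]] ux -0.09346933572739671 0.9956221588929604
scene orange_dish [ 0.4852 -0.2448] -0.9607111706008524 1381.0
scene white_dish [ 0.6122 -0.2443] -0.9393351323676379 1649.0
[[ 10 144  99]
 [  9 140 100]
 [ 10 153 117]
 [ 14 172 163]
 [ 14 166 164]
 [ 14 171 164]
 [ 12 154 126]
 [  9 129  99]
 [  9 126  99]]
hsv [ 0.48067916 -0.24673791] -0.8549780901750562 1206.0
side orange_dish [ 0.4873 -0.2449] -0.8940899385562533 1450.0
side white_dish [ 0.6132 -0.2442] -0.9464372978546107 1316.0
[[-0.     0.414  0.91 ]
 [-0.     0.91  -0.414]
 [-1.    -0.    -0.   ]] [0.23799253 0.5234236  0.24527286] 1.95
```

Emit:
jog_arm([
  [[0,0,0],0.0477,0.6],
  [[0,0,0],0.0477,0.6],
  [[0,0,0],0.0477,0.6],
  [[0,0,0],0.0477,0.6],
  [[0,0,0],0.0477,0.6],
  [[0,0,0],0.0477,0.6],
  [[0,0,0],0.0477,0.6],
  [[0,0.08,0.12],0,0.6],
  [[0,0.08,0.12],0,0.6],
  [[0,0.08,0.12],0,0.6],
])

```text
time_s: 2.95
tcp_pos: [0.3068, 0.4385, 0.2453]
orientation: [1.138, 1.253, -1.138]
wrist_force: [0.7, 0.8, -0.3]
width: 0.0514
```

Emit:
jog_arm([
  [[0,0.08,0.12],0,0.6],
  [[0,0.08,0.12],0,0.6],
  [[0,0.08,0.12],0,0.6],
  [[0,0.08,0.12],0,0.6],
  [[0,0.08,0.12],0,0.6],
  [[0,0.08,0.12],0,0.6],
  [[0,0.08,0.12],0,0.6],
  [[0,0.08,0.12],0,0.6],
  [[0,0,0.16],0,0.6],
  [[0,0,0.16],0,0.6],
])

```text
time_s: 3.95
tcp_pos: [0.4961, 0.1346, 0.2451]
orientation: [1.139, 1.253, -1.139]
wrist_force: [0.6, -1.0, -0.1]
width: 0.0514
```

Emit:
jog_arm([
  [[0,-0.0175,0.154],0,0.6],
  [[0,-0.0175,0.154],0,0.6],
  [[0,-0.0175,0.154],0,0.6],
  [[0,-0.0175,0.154],0,0.6],
  [[0,-0.0175,0.154],0,0.6],
  [[0,-0.0175,0.154],0,0.6],
  [[0,-0.0175,0.154],0,0.6],
  [[0,-0.0175,0.154],0,0.6],
  [[0,-0.0175,0.154],0,0.6],
  [[0,-0.0175,0.154],0,0.6],
])

```text
time_s: 4.95
tcp_pos: [0.4887, -0.2529, 0.2454]
orientation: [1.139, 1.252, -1.139]
wrist_force: [0.6, 0.8, -0.4]
width: 0.0515
```

```bash
cat > wr.py <<'E'
from h import *
def wcam(ctrl):
    s=ctrl.observe();c=ctrl.get_calibration('wrist');T=np.array(c['T_tool_cam']);Rt=R.from_rotvec(s['orientation']).as_matrix()
    return (c['K'],Rt@T[:3,:3],Rt@T[:3,3]+s['tcp_pos']),s
E
cat > look.py <<'E'
import sys
from cell import ctrl
from fit import *
from wr import *
Cs['wrist'],s=wcam(ctrl)
im=ctrl.grab_frame('wrist');cv2.imwrite(sys.argv[1],im[:,:,::-1])
for l in("orange_dish","white_dish"):
  for d in ctrl.cut_out(l,'wrist'):
    xy=d['xy'];m=d['region'].astype(float);g=onz(Cs['wrist'],xy,.015)[:2]
    r=minimize(lambda q:-iou(Cs['wrist'],m,*q),g,method="Nelder-Mead",options=dict(initial_simplex=[g,g+[.015,0],g+[0,.015]]));print(l,np.round(xy),d['conf'],np.round(r.x,4),round(r.fun,3),m.sum())
print(s['tcp_pos'],s['time_s'])
E
python3 look.py pics/w1.png | tail -4
```

```text
orange_dish [172. 236.] 0.75 [ 0.3656 -0.3072] -0.457 4014.0
orange_dish [603. 194.] 0.49 [ 0.7959 -0.2138] -0.19 1169.0
white_dish [452. 209.] 0.68 [ 0.6126 -0.2468] -0.966 8976.0
[ 0.48865617 -0.25291335  0.24543461] 4.95
```

View pics/w1.png

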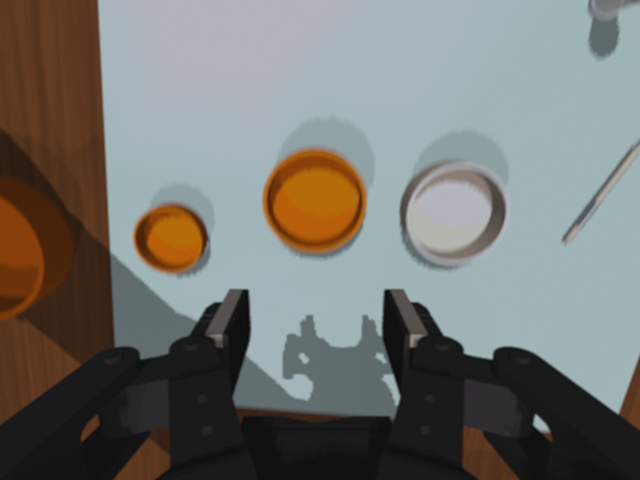

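The wrist view shows the middle dish at (315,202), between the small one at (172,238) and the white one at (453,212). By size that confirms the choice. The detector missed the middle dish here, so I'll fit it by colour.

```bash
python3 - <<'E' | tail -2
from fit import *
from wr import *
C,s=wcam(ctrl)
im=cv2.imread('pics/w1.png')[:,:,::-1].copy()
m=mask(im,(315,202));g=np.array([.487,-.245])
r=minimize(lambda q:-iou(C,m,*q),g,method="Nelder-Mead",options=dict(initial_simplex=[g,g+[.015,0],g+[0,.015]]));print(r.x,r.fun,m.sum())
print(s['tcp_pos'],s['time_s'])
E
```

```text
[ 0.48517068 -0.25290626] -0.9185530231246651 8010.0
[ 0.48821625 -0.25350215  0.24509136] 5.1
```

Emit:
jog_arm([
  [[0,-0.013,0.11],0,0.6],
  [[0,-0.013,0.11],0,0.6],
  [[0,-0.013,0.11],0,0.6],
  [[0.14,0,0],0,0.6],
  [[0.14,0,0],0,0.6],
  [[0.14,0,0],0,0.6],
  [[0.14,0,0],0,0.6],
  [[0.14,0,0],0,0.6],
  [[0.14,0,0],0,0.6],
  [[0,0,0],0,0.6],
])

```text
time_s: 6.1
tcp_pos: [0.4858, -0.3323, 0.032]
orientation: [1.139, 1.259, -1.14]
wrist_force: [0.8, -0.6, 1.0]
width: 0.0512
```

```bash
python3 - <<'E'
from fit import *
print(ctrl.observe()['tcp_pos'])
for n,x0,y0 in (("side",330,260),("wrist",0,0)):
    im=ctrl.grab_frame(n)[:,:,::-1]
    cv2.imwrite(f"pics/{n}2.png",cv2.resize(im[y0:y0+140,x0:x0+180],None,fx=4,fy=4) if n=="side" else im)
E
```

```text
['scene'] [0.5465 0.1627 1.6613] [[0.0, 0.1], [0.5, 0.3], [0.2, 0.1], [0.1, 0.2], [-0.5, 0.1], [-0.2, -0.8]]
['side'] [0.5434 0.1577 1.6679] [[0.1, 0.1], [-0.3, 0.0], [0.1, -0.3], [0.2, -0.2], [0.0, 0.1], [-0.1, 0.2]]
['scene', 'side'] [0.5463 0.1616 1.6644] [[-0.5, 0.2], [0.0, 0.4], [-0.3, 0.1], [-0.3, 0.2], [-0.9, 0.1], [-0.8, -0.7], [-0.2, -1.0], [-0.5, -0.9], [-0.2, -1.2], [0.0, -1.0], [-0.1, -0.7], [-0.3, -0.8]]
nest [[0.49558794 0.05941832 0.        ]] pad [[0.63417218 0.16985517 0.155     ]
 [0.6428341  0.17066835 0.114     ]] ux -0.09346933572739671 0.9956221588929604
[ 0.48579346 -0.33232359  0.03195701]
```

View pics/side2.png

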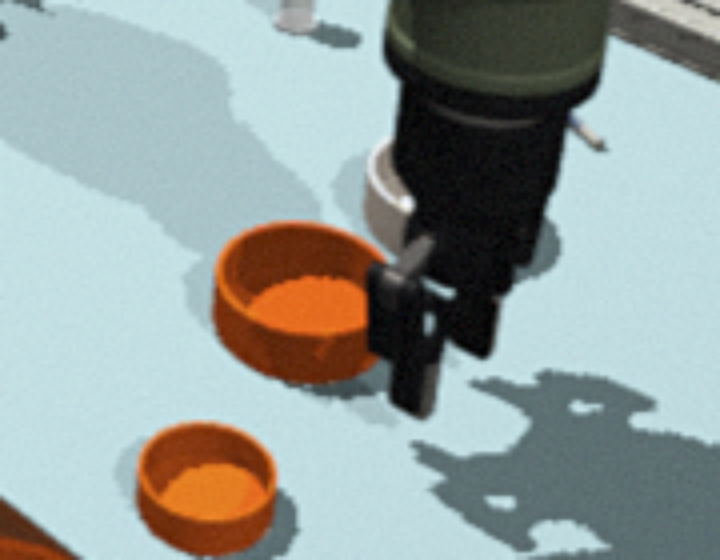

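View pics/wrist2.png

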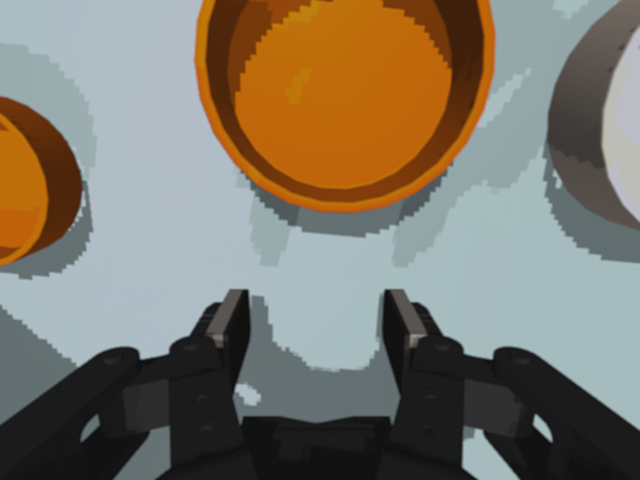

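Emit:
jog_arm([
  [[0.01,0.012,-0.05],0,0.6],
  [[0.006,0.012,-0.05],0,0.6],
  [[0,0.011,-0.04],0,0.6],
  [[0,0.009,-0.06],0,0.6],
  [[0,0.0115,-0.08],0,0.6],
  [[0,0.0115,-0.08],0,0.6],
  [[0,0.0115,-0.08],0,0.6],
  [[0,0.0115,-0.08],0,0.6],
  [[0,0.009,-0.06],0,0.6],
  [[0,0.004,-0.03],0,0.6],
])

```text
time_s: 7.2
tcp_pos: [0.4984, -0.1785, 0.0316]
orientation: [1.138, 1.253, -1.138]
wrist_force: [-0.3, -2.3, 2.7]
width: 0.0511
```

```bash
python3 look.py pics/w3.png | tail -4; python3 - <<'E'
from cell import ctrl
import cv2
cv2.imwrite("pics/scene3.png",ctrl.grab_frame("scene")[:,:,::-1])
E
```

```text
[0.6428341  0.17066835 0.114     ]] ux -0.09346933572739671 0.9956221588929604
orange_dish [315. 174.] 0.6 [ 0.4922 -0.1313] -0.975 63174.0
white_dish [545. 424.] 0.69 [ 0.6226 -0.2492] -0.237 4505.0
[ 0.4984464  -0.17845856  0.03161946] 7.2
```

View pics/w3.png

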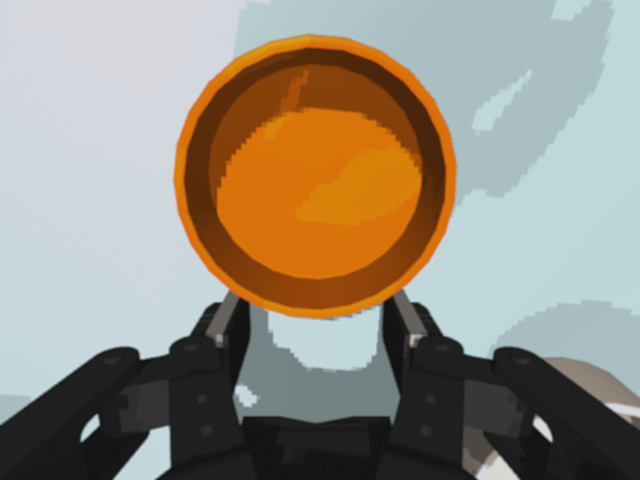

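View pics/scene3.png

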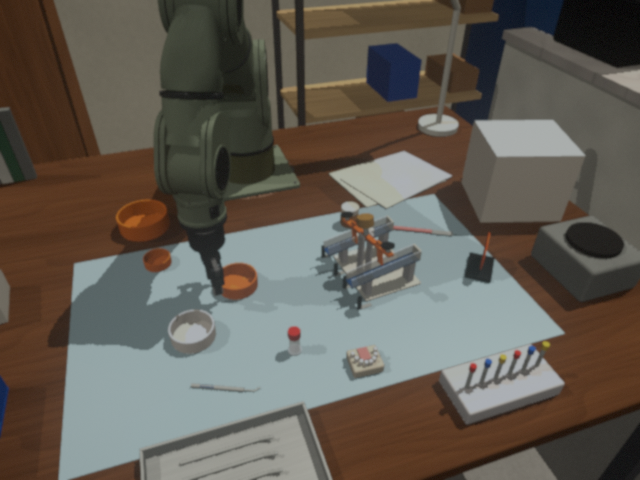

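The dish sits squarely in the finger cradle at wrist (315,175), and the white dish hasn't moved. I'll carry on to 40 mm short of the nest.

Emit:
jog_arm([
  [[0,0.005,-0.04],0,0.6],
  [[0,0.01,-0.07],0,0.6],
  [[0,0.01,-0.08],0,0.6],
  [[0,0.01,-0.08],0,0.6],
  [[0,0.01,-0.08],0,0.6],
  [[0,0.01,-0.08],0,0.6],
  [[0,0.01,-0.07],0,0.6],
  [[0,0.008,-0.05],0,0.6],
  [[0,0.005,-0.03],0,0.6],
  [[0,0,-0.015],0,0.6],
])

```text
time_s: 8.4
tcp_pos: [0.5035, -0.0299, 0.0313]
orientation: [1.139, 1.252, -1.139]
wrist_force: [-0.1, -1.0, 0.8]
width: 0.0512
```

```bash
cp look.py look2.py; cat >> look2.py <<'E'
d=[q for q in ctrl.cut_out("orange_dish","wrist")]
T=W(p,np.array([[-.061,.096,.034],[-.061,.024,.034],[-.097,.06,.0]]));print("pins pred px",proj(Cs['wrist'],T).round(0).tolist())
for n,a,b in(("scene",270,190),("side",230,200)):
    cv2.imwrite(sys.argv[1].replace('.png',n+'.png'),cv2.resize(ctrl.grab_frame(n)[b:b+130,a:a+170,::-1],None,fx=4.5,fy=4.5))
E
python3 look2.py pics/w4.png | tail -4
```

```text
[0.6428341  0.17066835 0.114     ]] ux -0.09346933572739671 0.9956221588929604
orange_dish [315. 173.] 0.75 [0.4971 0.0174] -0.972 63374.0
[ 0.50353583 -0.0298599   0.03129718] 8.4
pins pred px [[188.0, -100.0], [458.0, -98.0], [320.0, 66.0]]
```

View pics/w4.png

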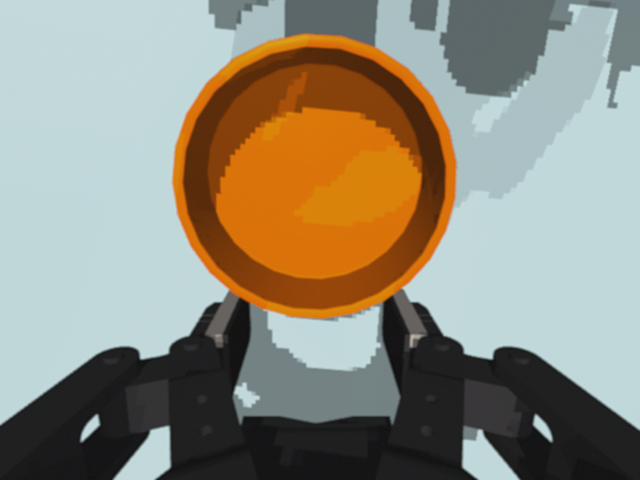

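View pics/w4side.png

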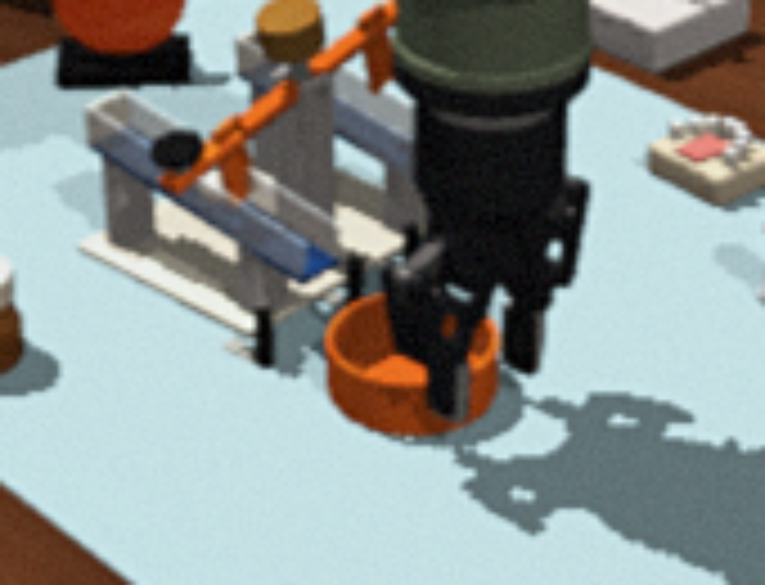

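Emit:
jog_arm([
  [[0,0.003,-0.02],0,0.6],
  [[0,0.003,-0.025],0,0.6],
  [[0,0.002,-0.025],0,0.6],
  [[0,0.002,-0.02],0,0.6],
  [[0,0,-0.015],0,0.6],
  [[0,0,-0.012],0,0.6],
  [[0,0,-0.01],0,0.6],
  [[0,0,-0.006],0,0.6],
  [[0,0,-0.004],0,0.6],
  [[0,0,0],0,0.6],
])

```text
time_s: 9.7
tcp_pos: [0.5027, 0.0042, 0.0313]
orientation: [1.139, 1.253, -1.139]
wrist_force: [-0.0, -0.5, -0.3]
width: 0.0514
```

Emit:
jog_arm([
  [[0,0,-0.004],0,0.6],
  [[0,0,-0.004],0,0.6],
  [[0,0,-0.004],0,0.6],
  [[0,0,0],0,0.6],
  [[0,0,0],0,0.6],
  [[0,0,0],0,0.6],
  [[0,0,0],0,0.6],
  [[0,0,0],0,0.6],
  [[0,0,0],0,0.6],
  [[0,0,0],0,0.6],
])

```text
time_s: 10.7
tcp_pos: [0.5024, 0.0071, 0.0313]
orientation: [1.139, 1.253, -1.139]
wrist_force: [-0.3, -0.5, -0.1]
width: 0.0512
```

Emit:
jog_arm([
  [[0,0,-0.004],0,0.6],
  [[0,0,-0.004],0,0.6],
  [[0,0,-0.004],0,0.6],
  [[0,0,0],0,0.6],
  [[0,0,0],0,0.6],
  [[0,0,0],0,0.6],
  [[0,0,0],0,0.6],
  [[0,0,0],0,0.6],
  [[0,0,0],0,0.6],
  [[0,0,0],0,0.6],
])

```text
time_s: 11.7
tcp_pos: [0.5021, 0.01, 0.0313]
orientation: [1.139, 1.253, -1.139]
wrist_force: [-2.2, -3.8, 0.7]
width: 0.0511
```

```bash
python3 look2.py pics/w5.png | tail -4
```

```text
[0.6428341  0.17066835 0.114     ]] ux -0.09346933572739671 0.9956221588929604
orange_dish [318. 189.] 0.86 [0.496  0.0567] -0.846 54950.0
[0.50205832 0.01001861 0.03128709] 11.7
pins pred px [[192.0, 62.0], [436.0, 63.0], [314.0, 173.0]]
```

View pics/w5.png

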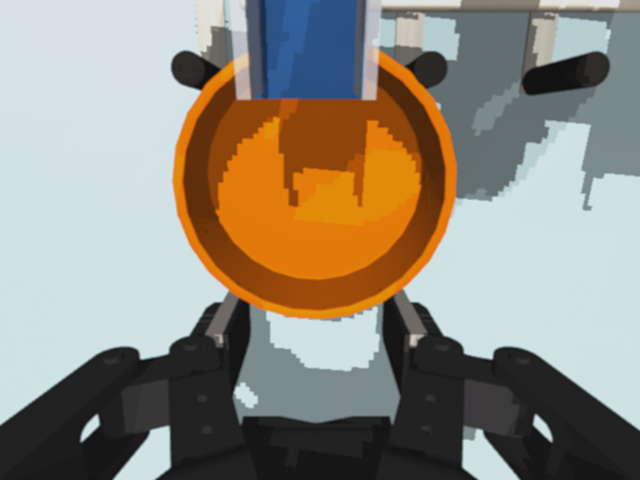

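View pics/w5side.png

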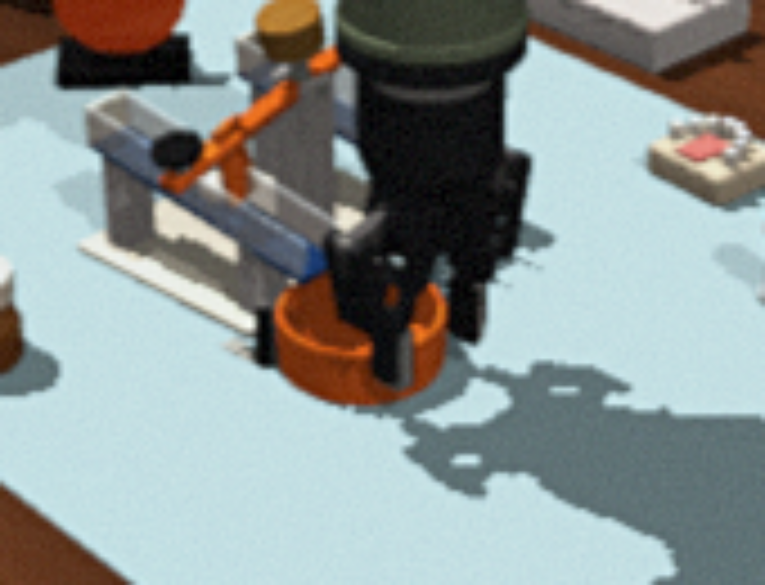

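View pics/w5scene.png

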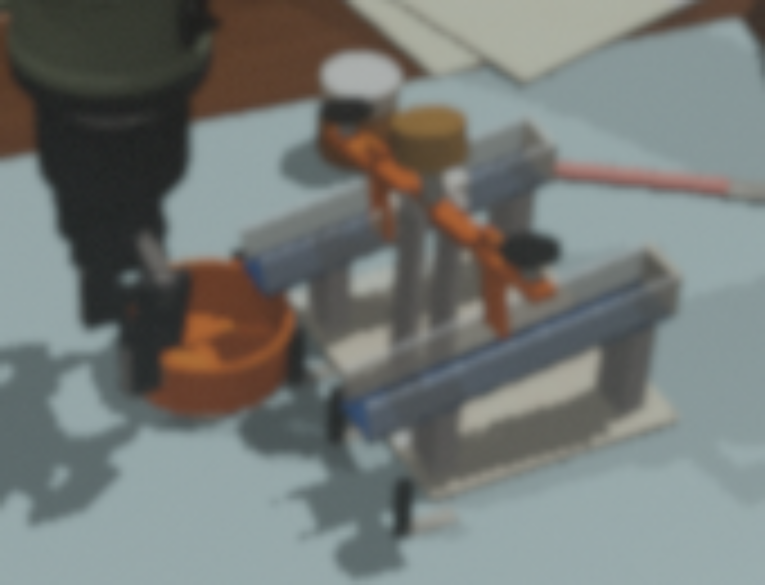

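The right pin is touching and the dish sits about 2 mm to the right of centre. I'll nudge left a little and press on gently.

Emit:
jog_arm([
  [[0,-0.004,0],0,0.6],
  [[0,-0.004,-0.003],0,0.6],
  [[0,0,-0.003],0,0.6],
  [[0,0,-0.003],0,0.6],
  [[0,0,0],0,0.6],
  [[0,0,0],0,0.6],
  [[0,0,0],0,0.6],
  [[0,0,0],0,0.6],
  [[0,0,0],0,0.6],
  [[0,0,0],0,0.6],
])

```text
time_s: 13.0
tcp_pos: [0.5, 0.0115, 0.0313]
orientation: [1.139, 1.252, -1.14]
wrist_force: [-0.2, -7.9, 1.2]
width: 0.0515
```

Emit:
jog_arm([
  [[0,0,-0.004],0,0.6],
  [[0,0,0],0,0.6],
  [[0,0,0],0,0.6],
  [[0,0,0],0,0.6],
  [[0,0,0],0,0.6],
  [[0,0,0],0,0.6],
  [[0,0,0],0,0.6],
  [[0,0,0],0,0.6],
  [[0,0,0],0,0.6],
  [[0,0,0],0,0.6],
])

```text
time_s: 14.0
tcp_pos: [0.5, 0.0118, 0.0314]
orientation: [1.139, 1.25, -1.141]
wrist_force: [-0.4, -12.1, 0.9]
width: 0.0512
```

```bash
python3 look2.py pics/w6.png | tail -4
```

```text
[0.6428341  0.17066835 0.114     ]] ux -0.09346933572739671 0.9956221588929604
orange_dish [317. 194.] 0.96 [0.4941 0.058 ] -0.831 53829.0
[0.49997357 0.01178778 0.0313776 ] 14.0
pins pred px [[198.0, 70.0], [442.0, 70.0], [319.0, 177.0]]
```

View pics/w6.png

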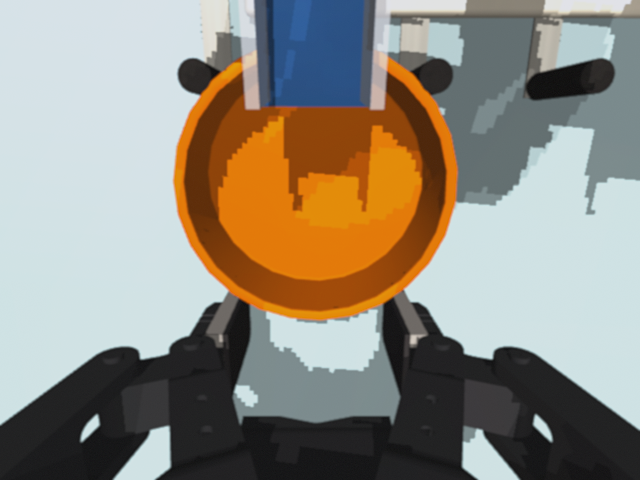

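The dish is home: the mouth is centred at column 315, the dish at 316, and both pins touch. I'll back away, rise and shut the gripper.

Emit:
jog_arm([
  [[0,0,0.02],0,0.6],
  [[0,0,0.06],0,0.6],
  [[0,0,0.1],0,0.6],
  [[0,0,0.1],0,0.6],
  [[-0.14,0,0],0,0],
  [[-0.14,0,0],0,0],
  [[-0.14,0,0],0,0],
  [[-0.14,0,0],0,0],
  [[-0.14,0,0],0,0],
  [[-0.14,0,0],0,0],
])

```text
time_s: 15.3
tcp_pos: [0.5063, -0.0561, 0.2429]
orientation: [1.139, 1.253, -1.138]
wrist_force: [0.0, 0.8, 0.1]
width: 0.0003
```

```bash
python3 look2.py pics/w7.png | tail -4
```

```text
orange_dish [178. 418.] 0.49 [ 0.3888 -0.346 ] -0.04 234.0
white_dish [437. 406.] 0.71 [ 0.6573 -0.3071] -0.039 284.0
[ 0.50633777 -0.05605106  0.24294184] 15.3
pins pred px [[271.0, 11.0], [365.0, 12.0], [317.0, 69.0]]
```

View pics/w7.png

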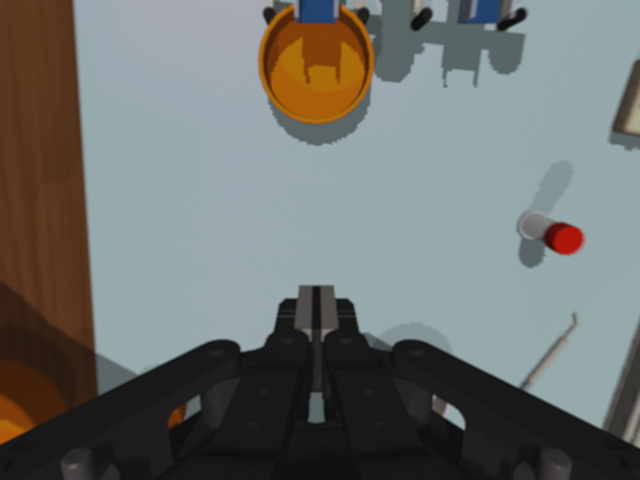

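View pics/w7side.png

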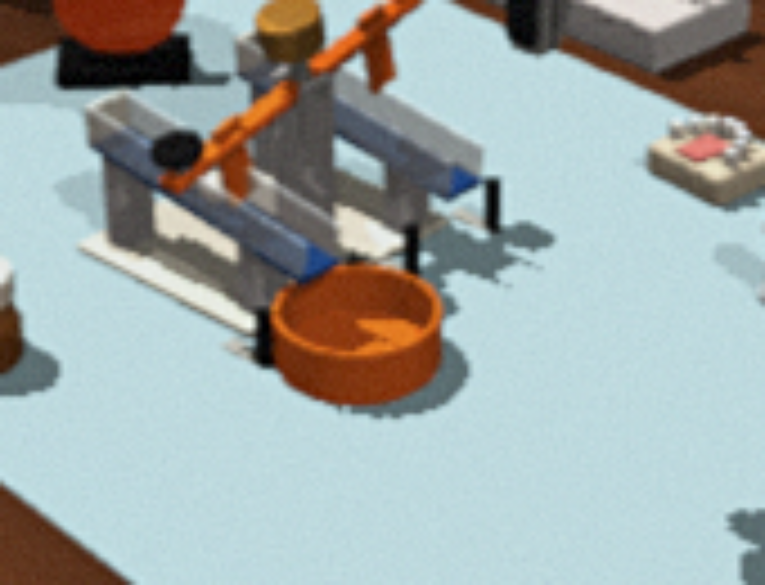

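Emit:
jog_arm([
  [[0,0.087,-0.122],0,0],
  [[0,0.087,-0.122],0,0],
  [[0,0.087,-0.122],0,0],
  [[0,0.087,-0.122],0,0],
  [[0,0.087,-0.122],0,0],
  [[0,0.087,-0.122],0,0],
  [[0,0.087,-0.12],0,0],
  [[0,0,0],0,0],
  [[0,0,0],0,0],
  [[0,0,0],0,0],
])

```text
time_s: 16.6
tcp_pos: [0.6376, 0.1689, 0.2408]
orientation: [1.139, 1.252, -1.141]
wrist_force: [-0.5, -0.2, -0.6]
width: 0.0
```

```bash
cat > l3.py <<'E'
import sys
from cell import ctrl
from fit import *
s=ctrl.observe();print(s['tcp_pos'],s['wrist_force'])
for n,a,b in(("scene",290,130),("side",220,130)):
    im=cv2.resize(ctrl.grab_frame(n)[b:b+170,a:a+190,::-1],None,fx=3.5,fy=3.5)
    tip=s['tcp_pos']+np.array([0,0,-.014]);q=(proj(Cs[n],tip)[0]-[a,b]+.5)*3.5
    cv2.drawMarker(im,tuple(int(v) for v in q),(255,0,255),0,14,1)
    cv2.imwrite(sys.argv[1]+n+'.png',im)
E
python3 l3.py pics/a|tail -1
```

```text
[0.6375598  0.16894922 0.24075662] [-0.50507145 -0.15287447 -0.5532606 ]
```

View pics/ascene.png

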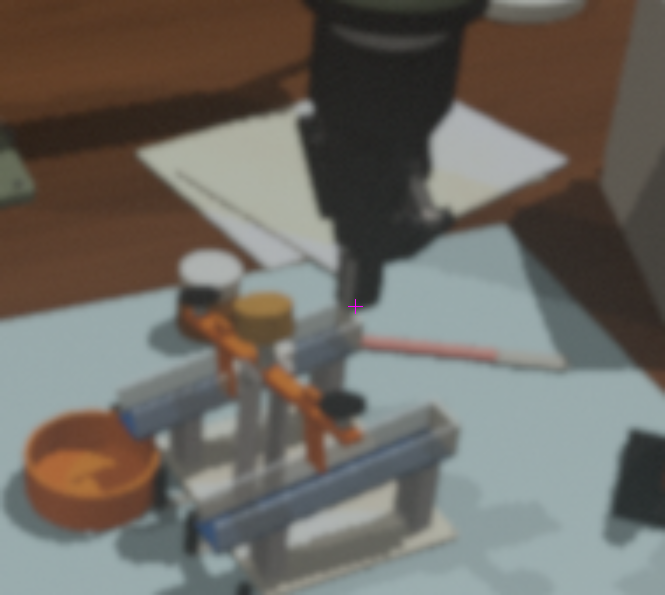

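View pics/aside.png

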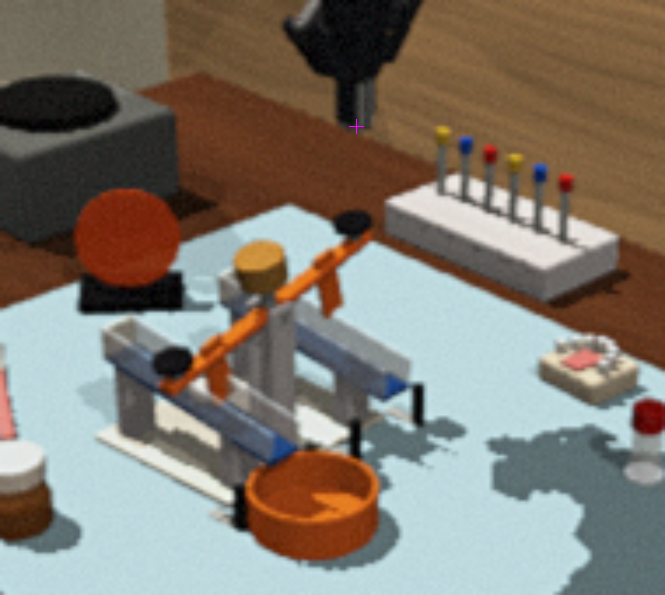

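Emit:
jog_arm([
  [[0.08,0,0],0,0],
  [[0.08,0,0],0,0],
  [[0.06,0,0],0,0],
  [[0.03,0,0],0,0],
  [[0.02,0,0],0,0],
  [[0.02,0,0],0,0],
  [[0.02,0,0],0,0],
  [[0.02,0,0],0,0],
  [[0,0,0],0,0],
  [[0,0,0],0,0],
])

```text
time_s: 17.7
tcp_pos: [0.6379, 0.17, 0.1589]
orientation: [1.139, 1.253, -1.139]
wrist_force: [0.1, 0.0, 0.2]
width: 0.0
```

```bash
python3 l3.py pics/b|tail -1
```

```text
[0.63786884 0.16998851 0.1588687 ] [0.13869372 0.01679655 0.2073779 ]
```

View pics/bscene.png

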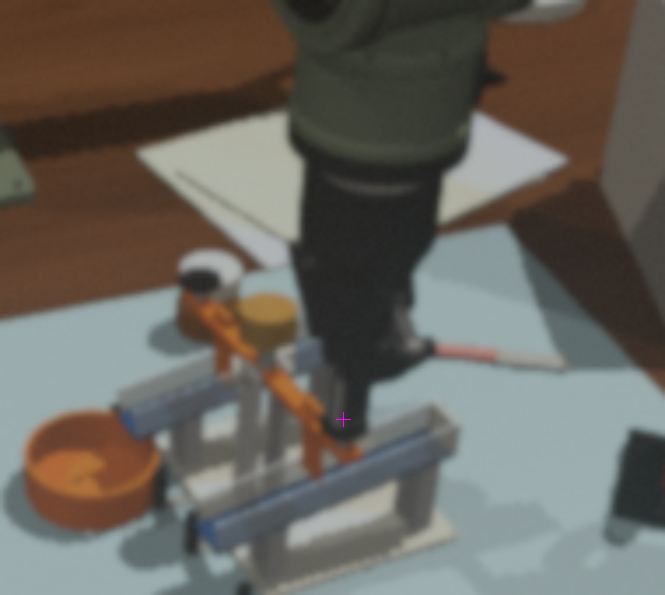

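View pics/bside.png

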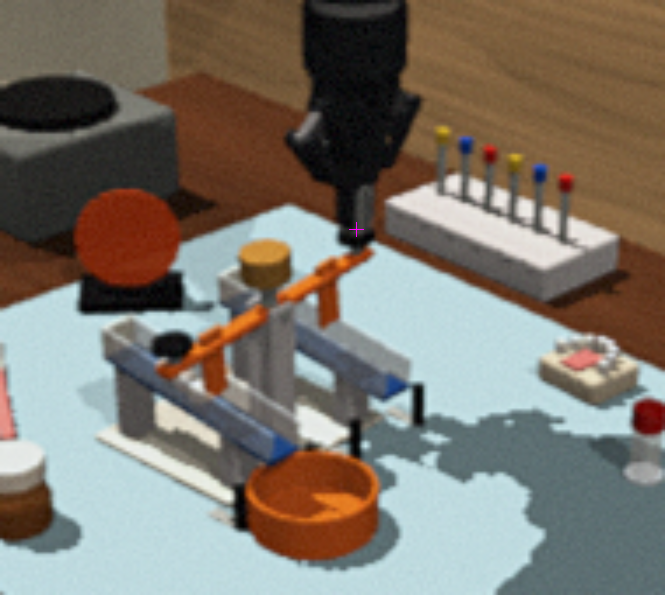

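The fingertips are on the pad and the gate has started to tilt. I'll continue down.

Emit:
jog_arm([
  [[0.02,0,0],0,0],
  [[0.02,0,0],0,0],
  [[0.02,0,0],0,0],
  [[0.02,0,0],0,0],
  [[0.02,0,0],0,0],
  [[0.01,0,0],0,0],
  [[0,0,0],0,0],
  [[0,0,0],0,0],
  [[0,0,0],0,0],
  [[0,0,0],0,0],
])

```text
time_s: 18.8
tcp_pos: [0.6379, 0.17, 0.1315]
orientation: [1.139, 1.252, -1.139]
wrist_force: [-0.1, 1.0, -0.6]
width: 0.0001
```

```bash
python3 l3.py pics/c|tail -1
```

```text
[0.63792325 0.16999163 0.1314765 ] [-0.05556541  0.97024412 -0.56857906]
```

View pics/cscene.png

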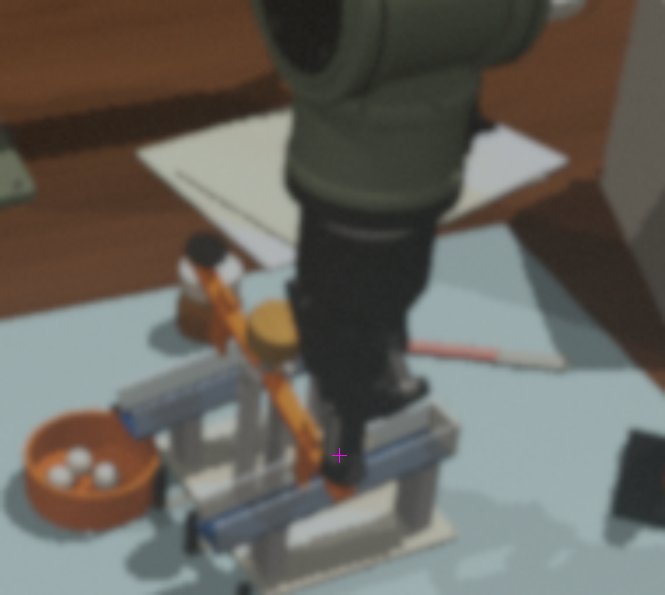

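View pics/cside.png

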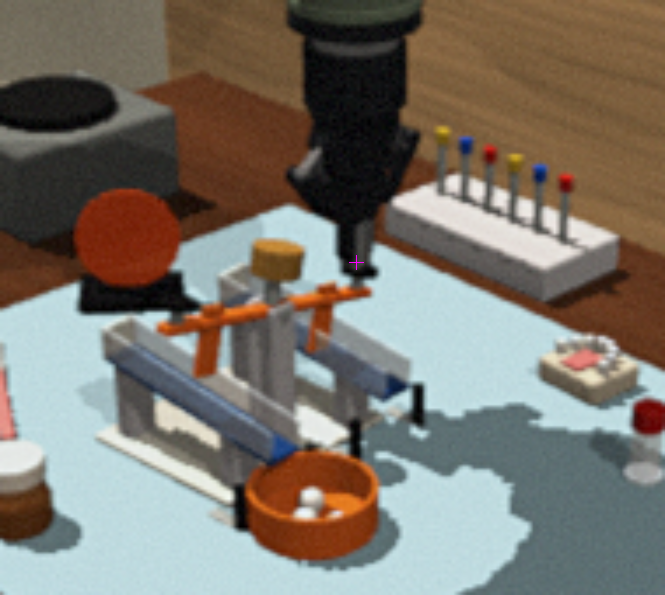

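All three balls are in the dish (scene crop around (80,470)) and the gate has tipped. I'll lift straight up.

Emit:
jog_arm([
  [[-0.03,0,0],0,0],
  [[-0.08,0,0],0,0],
  [[-0.12,0,0],0,0],
  [[-0.12,0,0],0,0],
  [[-0.1,0,0],0,0],
  [[-0.05,0,0],0,0],
  [[0,0,0],0,0],
  [[0,0,0],0,0],
  [[0,0,0],0,0],
  [[0,0,0],0,0],
])

```text
time_s: 19.9
tcp_pos: [0.6376, 0.17, 0.2556]
orientation: [1.138, 1.253, -1.14]
wrist_force: [-0.7, -0.4, -0.3]
width: -0.0001
```

```bash
python3 l3.py pics/d|tail -1; python3 - <<'E'
from cell import ctrl
import cv2
cv2.imwrite("pics/scene9.png",ctrl.grab_frame("scene")[:,:,::-1])
E
```

```text
[0.63762675 0.16995203 0.25557051] [-0.66580329 -0.37815118 -0.26483876]
```

View pics/scene9.png

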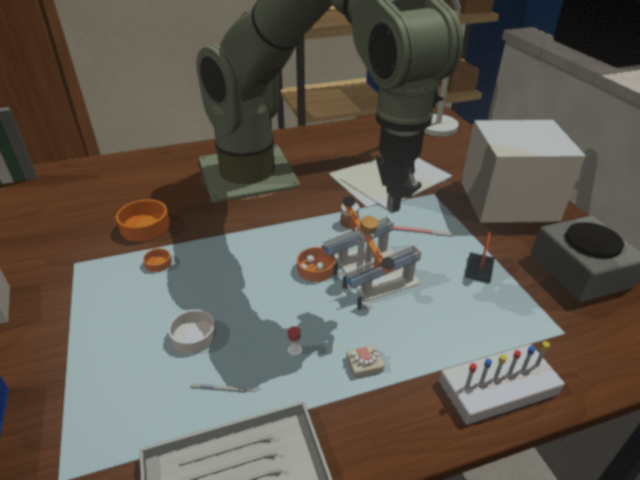

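View pics/dside.png

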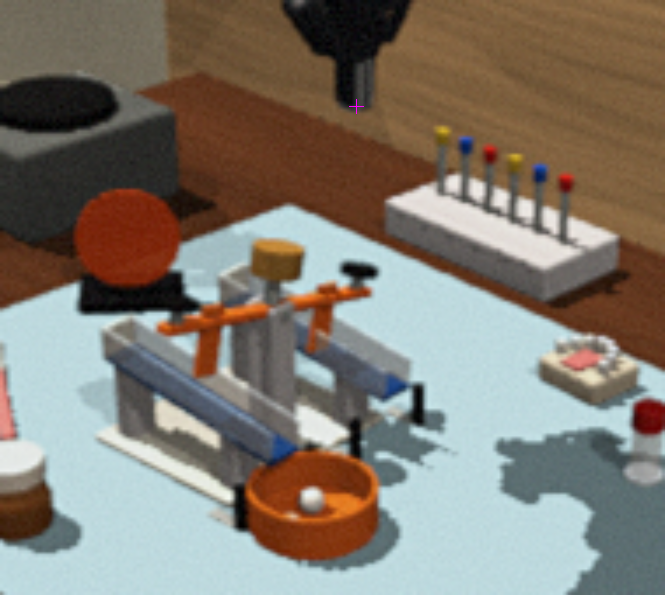

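View pics/dscene.png

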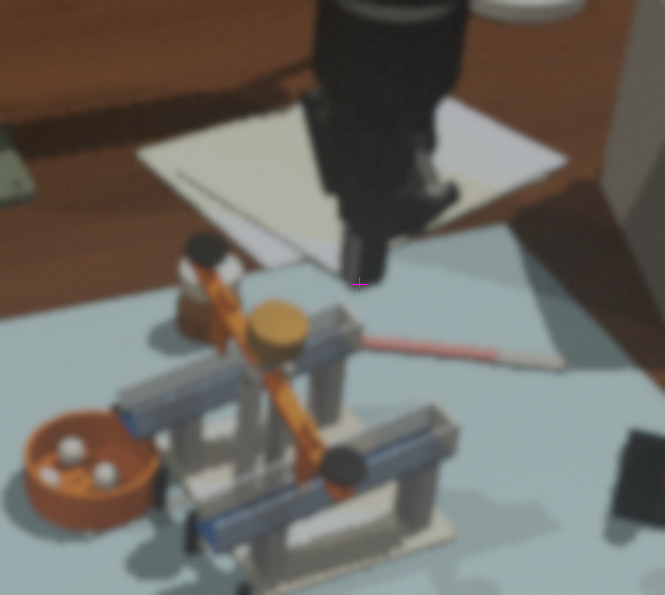

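```bash
python3 - <<'E'|tail -2
from fit import *
q=W(p,np.array([[0,-.097,.112],[0,.0883,.153]]))
for n,a,b in(("scene",290,130),("side",220,130)): print(n,((proj(Cs[n],q)-[a,b])*3.5).round())
E
python3 - <<'E'
from cell import ctrl
print(ctrl.observe()['time_s'],ctrl.sign_off())
E
```

```text
side [[359. 265.]
 [178. 299.]]
the job is handed in; nothing more can be done
20.05 None
```

The job is done and handed in at 20.05 s, well inside the 58 s limit. The orange dish is home under the chute mouth and all three balls are in it.

- **Dish:** I pushed the middle-sized orange dish about 0.3 m along the bench with the fingers as a cradle, never lifting it, until it met both rubber pins. The wrist force rose to about 12 N, square to the feeder. The last wrist view before I backed off had the chute mouth, both pins and the dish centred to within 1–2 px.
- **Gate:** I pressed the raised pad with the shut gripper, and the gate rocked over. After lifting off, its pad showed at (360,270) in the side view crop. My prediction for fully over was (359,265), a difference of about 1.5 px in the full picture.
- **Last look:** The scene picture showed three balls in the dish and the gripper clear of everything. The white dish, vial, jar, jaw model, probe, spatula and shield looked to be where they started. I did not re-measure them.

**Checks that disagreed:**
- The detector missed the orange dish once in a wrist view, so I fitted it by colour there. That fit was about 8 mm off the other cameras along the push direction.
- I measured the two dishes 127 mm apart, not the "about 150 mm" stated.
- The scene and side cameras differed by 3–5 mm on the feeder's position. The dish's seating against the pins matched the joint estimate to about 1 mm.

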